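# Fetch the yellow-capped check vial from behind the standard bottles

### The job

Stand all three standard bottles (red, blue and green cap) upright in the orange plastic tray, then fetch the yellow-capped vial from behind where they stood and stand it in the black cup of the sampler seat, while all three bottles are still in the tray. Then put every bottle back upright on the middle of the pad of its own colour, and let go of everything. Leave the black-capped vial where it stands, do not move the yellow one before the bottles are cleared, and tip nothing over.

Things in the scene. Friction and masses are not known exactly. Their poses are not given: they have to be found in the camera images.
- bottle_red: White plastic bottle with a red screw cap and a red band; 120 mm tall, body 44 mm diameter up to 80 mm, round cap 33 mm diameter from 95 to 120 mm height (take it by the cap). At the start it stands on the pad of its colour. Round: any grasp yaw will do. About 0.12 kg. Origin at the centre of its underside, z up.
- bottle_blue: White plastic bottle with a blue screw cap and a blue band; 120 mm tall, body 44 mm diameter up to 80 mm, round cap 33 mm diameter from 95 to 120 mm height (take it by the cap). At the start it stands on the pad of its colour. Round: any grasp yaw will do. About 0.12 kg. Origin at the centre of its underside, z up.
- bottle_green: White plastic bottle with a green screw cap and a green band; 120 mm tall, body 44 mm diameter up to 80 mm, round cap 33 mm diameter from 95 to 120 mm height (take it by the cap). At the start it stands on the pad of its colour. Round: any grasp yaw will do. About 0.12 kg. Origin at the centre of its underside, z up.
- pad_red: Fixed flat round red pad, 62 mm diameter, 3 mm thick, home of the red-capped bottle. The three pads lie in a row, 70 mm apart, near the robot-facing edge of a fixed white deck 10 mm thick; their order changes. Origin at the centre of the underside (top face 3 mm above); x axis points away from the robot across the row to the vials about 55 mm behind it, y axis runs along the row.
- pad_blue: Fixed flat round blue pad, 62 mm diameter, 3 mm thick, home of the blue-capped bottle. The three pads lie in a row, 70 mm apart, near the robot-facing edge of a fixed white deck 10 mm thick; their order changes. Origin at the centre of the underside (top face 3 mm above); x axis points away from the robot across the row to the vials about 55 mm behind it, y axis runs along the row.
- pad_green: Fixed flat round green pad, 62 mm diameter, 3 mm thick, home of the green-capped bottle. The three pads lie in a row, 70 mm apart, near the robot-facing edge of a fixed white deck 10 mm thick; their order changes. Origin at the centre of the underside (top face 3 mm above); x axis points away from the robot across the row to the vials about 55 mm behind it, y axis runs along the row.
- vial_yellow: Small amber glass vial with a YELLOW cap, 55 mm tall, 24 mm diameter, cap 25 mm diameter from 39 to 55 mm height, standing on the deck behind the bottles, about 70 mm sideways from the black-capped vial. About 35 g. Origin at the centre of its underside, z up. Needed in the seat.
- vial_black: Small amber glass vial like the other but with a BLACK cap (55 mm tall, 24 mm diameter), beside it behind the bottles. It stays where it is. Behind the vials a rail runs along the deck's far edge, 30 mm high above the table; the rail's face is about 45 mm beyond the vials' axes. Origin at the centre of its underside.
- tray: Fixed shallow orange plastic tray to one side of the deck (left or right changes), 225 mm (its x) by 120 mm (its y), open on top, walls 4 mm thick and 20 mm high, floor 4 mm thick. Three bottles fit in a row along its x axis, 70 mm apart. Origin at the centre of its underside.
- seat: Fixed sampler seat on the other side: white 85 mm square base, 8 mm thick, with a black round cup in its middle, inside diameter 44 mm, outside 52 mm. The cup's inner floor is 12 mm and its rim 24 mm above the origin. The vial stands loosely in the cup. Origin at the centre of the underside, on the cup's axis.
Things that resemble listed ones, but are neither listed nor needed, are in the scene too. Leave any purple look-alike of the bottle_red alone. What is shaped like the vial_yellow but pink or purple is not meant.

How it is judged:
By the outcome, as a careful person would: the job done as asked, in the order asked, and still so for the second after the job is handed in, with the robot touching nothing.
It also fails if it takes over 144 s, if anything falls off the work surface, if the arm or the gripper's body presses on something with over 40 N, if the wrist force passes 120 N, or if a joint passes its speed limit or range.

### The arm

A 6-joint arm with a two-finger parallel gripper is mounted at the origin on the work surface. World frame = base frame: x ahead of the robot, y to its left, z up, the work surface at z = 0. Lengths are in m, angles in rad, forces in N, time in s.
With the tool pointing down it reaches from about 0.325 to 0.9 m from the base axis. Payload 3.5 kg.
Tool frame: the origin (TCP) lies on the mounting face of the last link; the fingertips stand 173 mm ahead of it and the grasp point (between the pads) lies 155 mm ahead of it (manip.hold_point_z is the distance from the TCP to the grasp point, in m); z points along the fingers, y is the direction in which the jaws open and shut (so a half turn about z gives the same grasp; the last joint's range is limited). The gripper opens to 85 mm and grips with 20 to 120 N. Pads are 22 mm wide; open, the fingers measure 114 mm over their backs; the gripper's body (76 mm by 85 mm) begins 54 mm behind the grasp point. The pads swing forward as they close: fully open they stand 13 mm farther back than shut.
Start: joints at [-1.306, 0.276, -0.026, 1.268, 0, 1.467], TCP at [0.225, -0.583, 0.405] pointing down, gripper open.
Joint ranges: [-3.12, 3.12], [-0.85, 1.88], [-1.08, 1.24], [-1.95, 2.15], [-1.57, 1.53], [-3.14, 3.14]. Speed limits (rad/s): [2.57, 2.57, 3.14, 3.14, 3.14, 3.14].

### API

Orientations are given as a unit quaternion [w, x, y, z].
In Python, from workcell import manip gives the robot as it stands.
- The arm moves only by the tool carry_out, never from a script. Its argument "moves" is a list of rows, each a list of 3 entries, a list of its own where there are three numbers: the finger opening in mm, from 0 to 85.4, then the shift along the tool's x, y, z in mm, then the turn about the tool's z in rad. In form: [[hand, [tx, ty, tz], spin], ...]. A call has 1 to 12 rows; each row shifts and turns the commanded pose from where the row before left it, along the tool's axes as they then stand; what a row does not reach is not made up. A row lasts 1/12 s, in which the tool goes at most 41.7 mm and 7.16 degrees, less where a joint would pass 70% of its speed; a pose out of reach is approached as far as the arm can. A call with a gripper value outside its range is refused whole. The fingers move at their own pace and stop on an object; "newtons" is the grip in N (left out, the last holds). Time passes only in rows, so rows that do not move let the fingers close. It gives the time, the measured TCP pose, the force and the opening at its end, in the units of the state.
- manip.state(): the state, without advancing time (a new reading comes with each control period).
- manip.grab_frame(name): name is "scene" or "top" or "wrist"; returns a dict with "pixels" (400x640x3 uint8, red, green, blue), "range_z" (400x640 float32, m along the optical axis (not along the pixel's ray), 0 where there is no reading), "K" (3x3 intrinsics, pixels), "R" (3x3) and "t" (3): a world point X has camera coordinates R X + t. Camera axes: x right, y down, z forward; pixel columns grow to the right and rows downward; lengths in m; the calibration is good to about 2 mm. A picture is of the moment at which its call begins.
- manip.finish_job(): hands the job in, once; it reports no verdict.
The state is a dict: "time": time; "qpos": joint angles; "qvel": joint speeds; "effort": joint torques, N m; "eef_pos": TCP position; "ee_rot": TCP orientation; "ft_force": force on the tool from outside, world axes, zero at the start; "moment": the same for the moment, N m; "width": opening from 0.0 (shut) to 1.0 (fully open).
Only numpy, scipy, OpenCV 4.12 (cv2) and the standard library are available. Lean on these libraries where they do the work, as an engineer would, in place of code of your own. Each camera call takes 0.05 s, during which the arm holds its last target.

## Working session

There is one attempt and no reset: what is moved stays moved. The work goes in short steps, Python scripts to look and compute and a tool call to move; the robot and the scene stay as the last step left them, time stands still between calls to the robot, and variables do not carry over. Pictures are saved under pics/ and viewed, and the job is handed in when it is done.

Besides the shell and the picture viewer there is one more tool, called after ">>>" as name(argument=value, ...), one argument or row to a line, values as JSON. carry_out: Moves the arm, as the interface text tells. Its arguments: {"type":"object","properties":{"moves":{"type":"array"},"newtons":{"type":"number"}},"required":["moves"]}

```bash
mkdir -p pics; ls; cat > h.py <<'E'
import numpy as np, cv2
from workcell import manip
def grab(n,name=None):
    f=manip.grab_frame(n)
    if name: cv2.imwrite(f'pics/{name}.png',f['pixels'][:,:,::-1])
    return f
def world(f):
    K,R,t=f['K'],f['R'],f['t'];z=f['range_z']
    v,u=np.mgrid[:400,:640]
    P=np.stack([(u-K[0,2])/K[0,0]*z,(v-K[1,2])/K[1,1]*z,z],-1)
    return (P-t)@R
def ray(f,u,v,h):
    K,R,t=f['K'],f['R'],f['t']
    d=R.T@np.linalg.inv(K)@np.array([u,v,1.]);c=-R.T@t
    return c+d*(h-c[2])/d[2]
E
python3 - <<'E'
from h import *
for n in ['scene','top','wrist']:
    f=grab(n,n+'0'); print(n,-f['R'].T@f['t'])
print(manip.state())
E
```

```text
pics
scene [ 1.27527979 -0.07928272  0.85564905]
top [ 0.37409875 -0.01731098  0.89372247]
wrist [ 0.29834126 -0.55509437  0.37287614]
{'time': 0.15, 'qpos': array([-1.30639419e+00,  2.77008932e-01, -2.75502513e-02,  1.26800846e+00,
       -7.48052896e-06,  1.46743593e+00]), 'qvel': array([ 4.11747086e-04, -3.15361547e-03,  4.04903865e-03, -1.03039047e-04,
       -4.25659483e-05,  8.07688269e-04]), 'effort': array([ 5.36875523e-04, -4.46057332e+01,  2.95638549e+01,  1.04823103e-02,
       -1.28438014e-04,  8.56759698e-06]), 'eef_pos': array([ 0.22463908, -0.58291129,  0.40379221]), 'ee_rot': array([-8.82489475e-04,  9.83141036e-01,  1.82846706e-01, -7.49652132e-05]), 'ft_force': array([-0.1209048 , -0.35144271,  0.87818018]), 'moment': array([-0.01342547, -0.04550741, -0.0338117 ]), 'width': 1.0002416528163438}
```

View pics/top0.png

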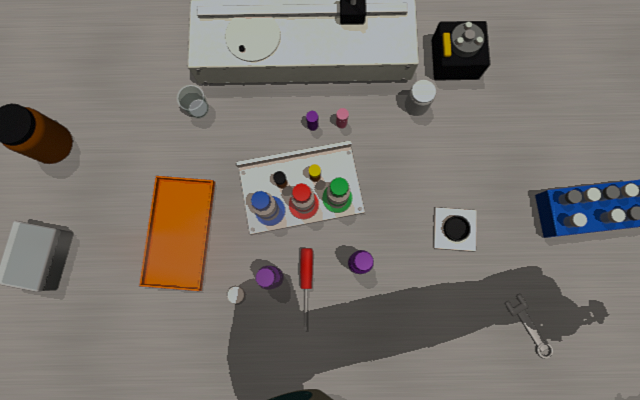

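View pics/scene0.png

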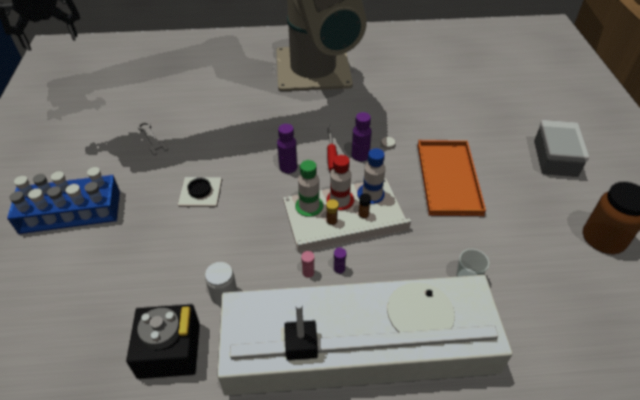

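The top view shows the tray on the left at (177,233) and the seat on the right at (456,229). The bottles are blue (265,205), red (303,195) and green (338,190). The yellow vial is at (315,172) and the black one at (280,180). The purple decoys are in front at (268,277) and (361,262). Next I'll measure these.

```bash
cat > m.py <<'E'
from h import *
def masks(f):
    hsv=cv2.cvtColor(f['pixels'],cv2.COLOR_RGB2HSV);H,S,V=[hsv[...,i].astype(int) for i in range(3)]
    sat=(S>150)&(V>50)
    return dict(red=sat&((H<5)|(H>172)),blue=sat&(H>105)&(H<125),green=sat&(H>55)&(H<85),yellow=sat&(H>20)&(H<32)&(V>100),orange=sat&(H>6)&(H<18)&(V>120),purple=(S>100)&(V>30)&(H>128)&(H<155),black=(V<45))
E
python3 - <<'E'
from m import *
for n in ['top','scene']:
    f=grab(n);W=world(f);M=masks(f)
    roi=(W[...,0]>.25)&(W[...,0]<.72)&(abs(W[...,1])<.5)&(f['range_z']>0)
    print(n)
    for k,m in M.items():
        m=m&roi
        nn,lab,st,ce=cv2.connectedComponentsWithStats(m.astype(np.uint8))
        for i in range(1,nn):
            if st[i,4]<25: continue
            p=W[lab==i]; zt=np.percentile(p[:,2],95)
            top=p[p[:,2]>zt-.006]
            c,r=cv2.minEnclosingCircle(top[:,:2].astype(np.float32))
            print(k,ce[i].round(0),st[i,4],'ztop',zt.round(4),'enc',np.round(c,4),round(r,4),'mean',top[:,:2].mean(0).round(4), 'zmin',p[:,2].min().round(3))
E
```

```text
top
red [301. 192.] 257 ztop 0.1356 enc [0.5219 0.021 ] 0.0165 mean [0.5219 0.0205] zmin 0.098
red [305. 211.] 177 ztop 0.0171 enc [0.5201 0.0218] 0.0301 mean [0.5064 0.0181] zmin 0.01
red [306. 268.] 452 ztop 0.0277 enc [0.3908 0.0172] 0.0396 mean [0.3912 0.0167] zmin 0.016
blue [559. 211.] 735 ztop 0.0561 enc [ 0.4929 -0.4814] 0.0489 mean [ 0.4931 -0.4768] zmin 0.007
blue [260. 199.] 221 ztop 0.1357 enc [0.5096 0.0941] 0.0159 mean [0.51   0.0938] zmin 0.131
blue [279. 203.] 48 ztop 0.0156 enc [0.523  0.0731] 0.0158 mean [0.5235 0.0719] zmin 0.01
green [339. 186.] 252 ztop 0.1355 enc [ 0.5315 -0.0469] 0.0163 mean [ 0.5315 -0.0466] zmin 0.117
green [339. 206.] 113 ztop 0.016 enc [ 0.5319 -0.047 ] 0.0289 mean [ 0.5162 -0.0519] zmin 0.01
yellow [314. 170.] 111 ztop 0.0673 enc [ 0.5793 -0.0022] 0.0123 mean [ 0.5788 -0.0014] zmin 0.061
orange [177. 233.] 6132 ztop 0.0203 enc [0.4668 0.2783] 0.1258 mean [0.4626 0.2775] zmin -0.001
purple [312. 120.] 178 ztop 0.0571 enc [0.693 0.002] 0.0122 mean [0.6926 0.0021] zmin -0.002
purple [361. 262.] 442 ztop 0.1225 enc [ 0.4002 -0.0879] 0.0168 mea
[... 1875 characters left out ...]
0135 mean [ 0.4133 -0.084 ] zmin 0.09
black [361. 148.] 348 ztop 0.0728 enc [0.3862 0.0872] 0.0175 mean [0.3915 0.0873] zmin 0.004
black [288. 160.] 344 ztop 0.0731 enc [ 0.4132 -0.0847] 0.0169 mean [ 0.4184 -0.083 ] zmin 0.004
black [199. 188.] 324 ztop 0.0239 enc [ 0.4676 -0.283 ] 0.0259 mean [ 0.4759 -0.2813] zmin 0.008
black [115. 200.] 169 ztop 0.0404 enc [ 0.4976 -0.4576] 0.0372 mean [ 0.5002 -0.4577] zmin 0.005
black [364. 203.] 168 ztop 0.0673 enc [0.567  0.0704] 0.0119 mean [0.5686 0.0706] zmin 0.016
black [331. 219.] 41 ztop 0.0411 enc [ 0.5893 -0.0044] 0.004 mean [ 0.5888 -0.0049] zmin 0.018
black [339. 265.] 90 ztop 0.0457 enc [0.7021 0.0043] 0.007 mean [0.7039 0.0043] zmin 0.005
```

```bash
python3 - <<'E'
from m import *
for n in ['top','scene']:
    f=grab(n);W=world(f);m=masks(f)['orange']&(W[...,1]>.15)&(W[...,1]<.4)&(W[...,0]<.65)
    m=cv2.morphologyEx(m.astype(np.uint8),cv2.MORPH_CLOSE,np.ones((5,5)))
    c=max(cv2.findContours(m,0,1)[0],key=cv2.contourArea)
    P=np.array([ray(f,u,v,.02)[:2] for u,v in c[:,0]]).astype(np.float32)
    print(n,'rect@z.02',cv2.minAreaRect(P), cv2.boxPoints(cv2.minAreaRect(P)).round(4).tolist())
    p=W[(m>0)&(W[...,2]>.014)][:,:2].astype(np.float32)
    print('rim pts',len(p),cv2.minAreaRect(p))
    # seat: white base
    px=f['pixels'].astype(int); w=(px.min(-1)>110)&(abs(W[...,0]-.467)<.07)&(abs(W[...,1]+.284)<.07)&(W[...,2]>.004)
    print('seat',w.sum(),cv2.minAreaRect(W[w][:,:2].astype(np.float32)))
E
```

```text
top rect@z.02 ((0.4662482440471649, 0.2778775990009308), (0.1194920688867569, 0.22433678805828094), 84.73381042480469) [[0.3490999937057495, 0.22869999706745148], [0.5724999904632568, 0.20810000598430634], [0.5834000110626221, 0.32710000872612], [0.36000001430511475, 0.34769999980926514]]
rim pts 806 ((0.45531946420669556, 0.15753546357154846), (0.363065630197525, 0.22467564046382904), 84.76054382324219)
seat 1145 ((0.46849364042282104, -0.28329840302467346), (0.13537928462028503, 0.13392995297908783), 1.3226279020309448)
scene rect@z.02 ((0.46933966875076294, 0.2796836197376251), (0.11771730333566666, 0.2203369140625), 84.55489349365234) [[0.35409998893737793, 0.23149999976158142], [0.5734000205993652, 0.21060000360012054], [0.5845999717712402, 0.3278000056743622], [0.3652999997138977, 0.34869998693466187]]
rim pts 358 ((0.8305541276931763, 0.1570926010608673), (0.16088999807834625, 0.9943493008613586), 71.20002746582031)
seat 653 ((0.4608727693557739, -0.29867279529571533), (0.13385428488254547, 0.12373683601617813), 71.4887924194336)
```

>>> carry_out(
  moves=[
    [85,[0,0,-15],-0.12],
    [85,[0,0,0],-0.12],
    [85,[0,0,0],-0.12],
    [85,[0,0,0],-0.12],
    [85,[0,0,0],-0.12],
    [85,[0,0,0],-0.12],
    [85,[0,0,0],-0.12],
    [85,[0,0,0],-0.12],
    [85,[0,0,0],-0.12],
    [85,[0,0,0],-0.12],
  ],
)

```text
time: 1.18
eef_pos: [0.2247, -0.5832, 0.4197]
ee_rot: [-0.0, 0.706, 0.708, 0.0]
ft_force: [0.8, -0.7, -0.1]
width: 0.996
```

>>> carry_out(
  moves=[
    [60,[34,14,0],0],
    [60,[34,14,0],0],
    [60,[34,14,0],0],
    [60,[34,14,0],0],
    [60,[34,14,0],0],
    [60,[34,14,0],0],
    [60,[34,14,0],0],
    [60,[34,14,0],0],
    [60,[34,14,0],0],
    [60,[34,14,0],0],
  ],
  newtons=40,
)

```text
time: 2.02
eef_pos: [0.3659, -0.2419, 0.42]
ee_rot: [0.0, 0.708, 0.706, 0.0]
ft_force: [1.0, -0.3, 0.2]
width: 0.701
```

>>> carry_out(
  moves=[
    [60,[34,14,0],0],
    [60,[34,14,0],0],
    [60,[34,14,0],0],
    [60,[34,14,0],0],
    [60,[34,14,0],0],
    [60,[34,15,0],0],
    [60,[34,15,0],0],
    [60,[34,15,0],0],
    [60,[34,15,0],0],
    [60,[32,15,0],0],
    [60,[0,0,0],0],
  ],
)

```text
time: 2.93
eef_pos: [0.5137, 0.0983, 0.4199]
ee_rot: [0.0, 0.706, 0.708, 0.002]
ft_force: [1.0, -0.8, -0.1]
width: 0.703
```

>>> carry_out(
  moves=[
    [60,[-3,-3,20],0],
    [60,[0,0,30],0],
    [60,[0,0,30],0],
    [60,[0,0,30],0],
    [60,[0,0,20],0],
    [60,[0,0,10],0],
    [60,[0,0,5],0],
    [60,[0,0,0],0],
  ],
)

```text
time: 3.6
eef_pos: [0.5085, 0.0907, 0.2742]
ee_rot: [-0.0, 0.708, 0.706, -0.0]
ft_force: [0.4, 0.0, -0.0]
width: 0.705
```

```bash
python3 - <<'E'
from h import *
grab('wrist','w1');grab('scene','s1')
E
```

```text
(no output)
```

View pics/w1.png

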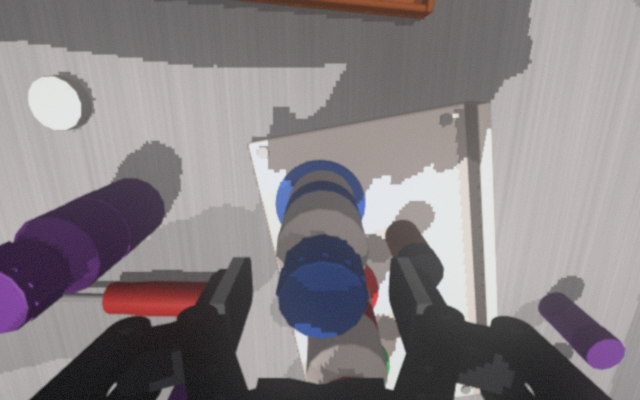

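View pics/s1.png

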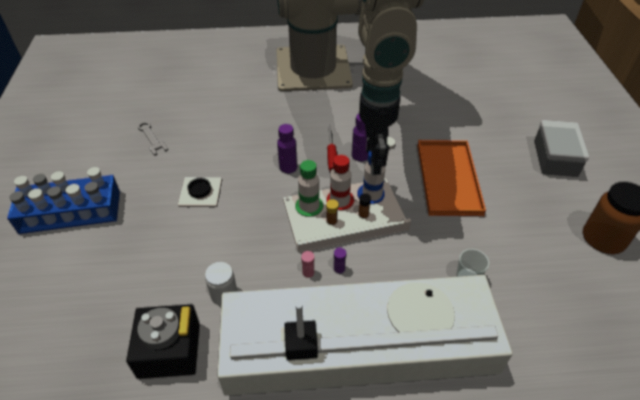

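```bash
python3 - <<'E'
from m import *
f=grab('wrist');W=world(f);m=masks(f)
print(manip.state()['eef_pos'])
b=m['blue']&(W[...,2]>.12)&(W[...,2]<.15)&(f['range_z']>0)
p=W[b];print(b.sum(),p.min(0),p.max(0),np.median(p,0))
p=p[p[:,2]>np.percentile(p[:,2],90)-.005];print(cv2.minEnclosingCircle(p[:,:2].astype(np.float32)))
E
```

```text
[0.50972802 0.09093013 0.27634832]
85 [0.50043523 0.07989693 0.13148078] [0.5151233  0.08716963 0.13418593] [0.50830562 0.08277695 0.13307904]
((0.5077792406082153, 0.08252525329589844), 0.007673617918044329)
```

```bash
python3 - <<'E'
from m import *
f=grab('wrist');W=world(f)
hsv=cv2.cvtColor(f['pixels'],cv2.COLOR_RGB2HSV)
b=(hsv[...,0]>100)&(hsv[...,0]<130)&(hsv[...,1]>100)&(W[...,2]>.128)&(W[...,2]<.14)&(f['range_z']>0)
p=W[b];print(b.sum(),p.min(0),p.max(0));print(cv2.minEnclosingCircle(p[:,:2].astype(np.float32)))
E
```

```text
5175 [0.49334198 0.07863655 0.12800544] [0.52655255 0.11262176 0.13483711]
((0.5096242427825928, 0.09554459899663925), 0.017206698656082153)
```

>>> carry_out(
  moves=[
    [60,[4,0,0],0],
    [30,[0,0,0],0],
    [25,[0,0,0],0],
    [20,[0,0,0],0],
    [20,[0,0,0],0],
    [20,[0,0,0],0],
    [20,[0,0,0],0],
    [20,[0,0,0],0],
  ],
)

```text
time: 4.47
eef_pos: [0.5091, 0.095, 0.2755]
ee_rot: [0.0, 0.708, 0.706, 0.001]
ft_force: [-1.0, 0.9, 5.2]
width: 0.377
```

>>> carry_out(
  moves=[
    [20,[0,0,-5],0],
    [20,[0,0,-20],0],
    [20,[0,0,-30],0],
    [20,[0,0,-30],0],
    [20,[24,-14,-15],0],
    [20,[24,-14,0],0],
    [20,[24,-14,0],0],
    [20,[24,-14,0],0],
    [20,[24,-14,0],0],
    [20,[24,-14,0],0],
    [20,[24,-14,0],0],
    [20,[22,-13,0],0],
  ],
)

```text
time: 5.47
eef_pos: [0.3971, 0.2862, 0.3742]
ee_rot: [-0.0, 0.708, 0.706, -0.001]
ft_force: [0.4, 0.5, -1.4]
width: 0.371
```

>>> carry_out(
  moves=[
    [20,[0,0,0],0],
    [20,[0,0,0],0],
    [20,[0,0,0],0],
  ],
)

```text
time: 5.72
eef_pos: [0.3982, 0.285, 0.3743]
ee_rot: [0.0, 0.708, 0.706, -0.001]
ft_force: [0.5, -0.2, -1.3]
width: 0.374
```

>>> carry_out(
  moves=[
    [20,[0,0,20],0],
    [20,[0,0,25],0],
    [20,[0,0,25],0],
    [20,[0,0,20],0],
    [20,[0,0,10],0],
    [20,[0,0,4],0],
    [20,[0,0,2],0],
    [20,[0,0,1],0],
    [20,[0,0,0],0],
  ],
)

```text
time: 6.47
eef_pos: [0.3991, 0.2855, 0.2688]
ee_rot: [0.0, 0.708, 0.706, 0.001]
ft_force: [0.4, 0.4, -1.5]
width: 0.373
```

Still about 2 mm above the floor, so I'll ease it down until there is contact.

>>> carry_out(
  moves=[
    [20,[0,0,1],0],
    [20,[0,0,1],0],
    [20,[0,0,0.5],0],
    [20,[0,0,0],0],
  ],
)

```text
time: 6.8
eef_pos: [0.3989, 0.2857, 0.2664]
ee_rot: [0.0, 0.708, 0.706, 0.001]
ft_force: [-0.3, 0.6, 5.0]
width: 0.374
```

>>> carry_out(
  moves=[
    [50,[0,0,0],0],
    [55,[0,0,0],0],
    [55,[0,0,0],0],
    [55,[0,0,0],0],
    [55,[0,0,-10],0],
    [55,[0,0,-30],0],
    [55,[0,0,-35],0],
    [55,[0,0,-35],0],
    [60,[0,0,0],0],
  ],
)

```text
time: 7.55
eef_pos: [0.4008, 0.2866, 0.3833]
ee_rot: [0.002, 0.708, 0.706, 0.007]
ft_force: [0.7, 1.0, 1.0]
width: 0.699
```

>>> carry_out(
  moves=[
    [60,[-20,10,0],0],
    [60,[-30,14,0],0],
    [60,[-30,14,0],0],
    [60,[-30,14,0],0],
    [60,[-30,14,0],0],
    [60,[-30,14,0],0],
    [60,[-30,14,0],0],
    [60,[-30,14,0],0],
    [60,[-24,10,0],0],
    [60,[-10,6,0],0],
    [60,[0,0,0],0],
    [60,[0,0,0],0],
  ],
)

```text
time: 8.55
eef_pos: [0.5215, 0.0209, 0.3754]
ee_rot: [-0.0, 0.709, 0.706, 0.0]
ft_force: [0.4, 0.9, 0.3]
width: 0.705
```

```bash
cat > cap.py <<'E'
import sys
from m import *
def cap(col,zlo,zhi,cam='wrist'):
    f=grab(cam);W=world(f)
    hsv=cv2.cvtColor(f['pixels'],cv2.COLOR_RGB2HSV);H=hsv[...,0].astype(int)
    h={'red':(H<6)|(H>172),'blue':(H>100)&(H<130),'green':(H>50)&(H<90),'yellow':(H>18)&(H<34)}[col]
    b=h&(hsv[...,1]>100)&(W[...,2]>zlo)&(W[...,2]<zhi)&(f['range_z']>0)
    n,lab,st,_=cv2.connectedComponentsWithStats(b.astype(np.uint8))
    i=1+st[1:,4].argmax();p=W[lab==i]
    c,r=cv2.minEnclosingCircle(p[:,:2].astype(np.float32))
    print(cam,col,len(p),'c',np.round(c,4),'r',round(r,4),'z',np.median(p[:,2]).round(4))
    return c
if __name__=='__main__':
    print(manip.state()['eef_pos'].round(4))
    for cam in sys.argv[4:] or ['wrist']: cap(sys.argv[1],float(sys.argv[2]),float(sys.argv[3]),cam)
E
python3 cap.py red .128 .142; python3 cap.py blue .118 .132 top scene; python3 -c "
from h import *
grab('wrist','w2');grab('scene','s2')"
```

```text
[0.5215 0.0209 0.3754]
wrist red 1966 c [0.5231 0.0221] r 0.017 z 0.133
[0.5211 0.0215 0.3752]
top blue 7 c [0.6343 0.5294] r 0.0051 z 0.1209
scene blue 139 c [0.3994 0.2878] r 0.0182 z 0.1242
```

View pics/s2.png

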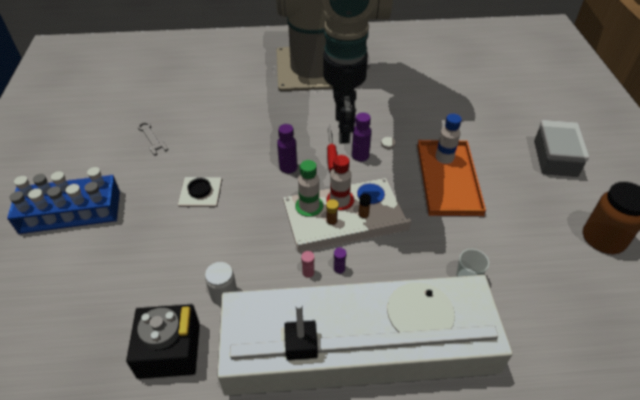

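The blue bottle stands upright in the tray at (452,140) and its pad is free at (371,194). Next is red.

>>> carry_out(
  moves=[
    [60,[1,1,15],0],
    [60,[0,0,30],0],
    [60,[0,0,30],0],
    [60,[0,0,17],0],
    [60,[0,0,8],0],
    [60,[0,0,0],0],
    [20,[0,0,0],0],
    [20,[0,0,0],0],
    [20,[0,0,0],0],
    [20,[0,0,0],0],
    [20,[0,0,0],0],
    [20,[0,0,0],0],
  ],
)

```text
time: 9.8
eef_pos: [0.5233, 0.0219, 0.277]
ee_rot: [0.001, 0.708, 0.706, 0.001]
ft_force: [-1.4, 0.3, 5.5]
width: 0.376
```

>>> carry_out(
  moves=[
    [20,[0,0,0],0],
    [20,[0,0,-5],0],
    [20,[0,0,-20],0],
    [20,[0,0,-30],0],
    [20,[0,0,-30],0],
    [20,[0,0,-15],0],
  ],
)

```text
time: 10.3
eef_pos: [0.5235, 0.0218, 0.3791]
ee_rot: [0.002, 0.708, 0.706, 0.002]
ft_force: [0.8, 0.2, 0.2]
width: 0.375
```

>>> carry_out(
  moves=[
    [20,[20,-5,0],0],
    [20,[30,-6,0],0],
    [20,[30,-6,0],0],
    [20,[30,-6,0],0],
    [20,[30,-6,0],0],
    [20,[30,-6,0],0],
    [20,[30,-7,0],0],
    [20,[30,-7,0],0],
    [20,[20,-5,0],0],
    [20,[7,-1,0],0],
    [20,[0,0,0],0],
    [20,[0,0,0],0],
  ],
)

```text
time: 11.3
eef_pos: [0.4683, 0.2789, 0.3752]
ee_rot: [0.0, 0.708, 0.706, -0.0]
ft_force: [-0.1, 0.4, -1.0]
width: 0.375
```

>>> carry_out(
  moves=[
    [20,[0,0,20],0],
    [20,[0,0,25],0],
    [20,[0,0,25],0],
    [20,[0,0,20],0],
    [20,[0,0,10],0],
    [20,[0,0,4],0],
    [20,[0,0,2],0],
    [20,[0,0,1],0],
    [20,[0,0,1],0],
    [20,[0,0,0.5],0],
    [20,[0,0,0],0],
  ],
)

```text
time: 12.22
eef_pos: [0.469, 0.2794, 0.268]
ee_rot: [0.001, 0.708, 0.706, 0.001]
ft_force: [0.8, -0.4, 1.6]
width: 0.37
```

>>> carry_out(
  moves=[
    [20,[0,0,0.5],0],
    [20,[0,0,0.5],0],
    [20,[0,0,0],0],
  ],
)

```text
time: 12.47
eef_pos: [0.469, 0.2796, 0.268]
ee_rot: [0.0, 0.708, 0.706, 0.001]
ft_force: [-1.6, 0.3, 8.2]
width: 0.373
```

>>> carry_out(
  moves=[
    [50,[0,0,0],0],
    [50,[0,0,0],0],
    [50,[0,0,0],0],
    [50,[0,0,0],0],
    [50,[0,0,-10],0],
    [50,[0,0,-30],0],
    [50,[0,0,-35],0],
    [50,[0,0,-35],0],
    [60,[0,0,0],0],
  ],
)

```text
time: 13.22
eef_pos: [0.4708, 0.2802, 0.3842]
ee_rot: [0.002, 0.708, 0.706, 0.006]
ft_force: [0.6, 1.3, 0.8]
width: 0.693
```

>>> carry_out(
  moves=[
    [60,[-20,4,0],0],
    [60,[-32,6,0],0],
    [60,[-32,6,0],0],
    [60,[-32,6,0],0],
    [60,[-32,6,0],0],
    [60,[-32,6,0],0],
    [60,[-32,6,0],0],
    [60,[-32,6,0],0],
    [60,[-32,6,0],0],
    [60,[-32,6,0],0],
    [60,[-17,6,0],0],
    [60,[0,0,0],0],
  ],
)

```text
time: 14.22
eef_pos: [0.5324, -0.0493, 0.3763]
ee_rot: [0.001, 0.71, 0.704, 0.0]
ft_force: [0.4, -0.2, 0.4]
width: 0.707
```

>>> carry_out(
  moves=[
    [60,[0,0,0],0],
    [60,[0,0,0],0],
  ],
)

```text
time: 14.38
eef_pos: [0.5311, -0.0457, 0.3758]
ee_rot: [-0.0, 0.708, 0.706, 0.0]
ft_force: [-0.9, 0.5, 1.0]
width: 0.701
```

```bash

python3 cap.py green .128 .142; python3 cap.py red .118 .132 scene; python3 -c "
from h import *
grab('scene','s3')"
```

```text
[ 0.5311 -0.0457  0.3758]
wrist green 1588 c [ 0.5328 -0.0455] r 0.0157 z 0.1332
[ 0.5309 -0.0453  0.3757]
scene red 148 c [0.4693 0.2799] r 0.0173 z 0.1242
```

View pics/s3.png

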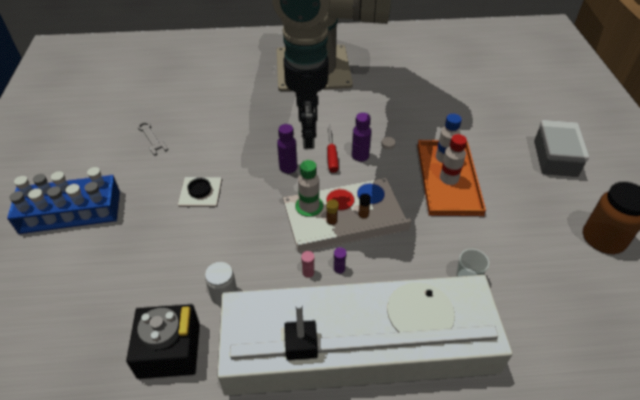

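Red and blue are upright in the tray at (456,160) and (451,140). Next is green.

>>> carry_out(
  moves=[
    [60,[0,2,15],0],
    [60,[0,0,30],0],
    [60,[0,0,30],0],
    [60,[0,0,17],0],
    [60,[0,0,8],0],
    [60,[0,0,0],0],
    [20,[0,0,0],0],
    [20,[0,0,0],0],
    [20,[0,0,0],0],
    [20,[0,0,0],0],
    [20,[0,0,0],0],
    [20,[0,0,0],0],
  ],
)

```text
time: 15.53
eef_pos: [0.534, -0.0463, 0.2775]
ee_rot: [0.001, 0.708, 0.706, 0.001]
ft_force: [-1.9, 0.8, 6.2]
width: 0.374
```

>>> carry_out(
  moves=[
    [20,[0,0,0],0],
    [20,[0,0,-5],0],
    [20,[0,0,-20],0],
    [20,[0,0,-30],0],
    [20,[0,0,-30],0],
    [20,[0,0,-15],0],
  ],
)

```text
time: 16.03
eef_pos: [0.5342, -0.0464, 0.3795]
ee_rot: [0.002, 0.708, 0.706, 0.001]
ft_force: [1.0, -0.6, -1.7]
width: 0.373
```

>>> carry_out(
  moves=[
    [20,[20,0,0],0],
    [20,[32,1,0],0],
    [20,[32,0,0],0],
    [20,[32,1,0],0],
    [20,[32,0,0],0],
    [20,[32,1,0],0],
    [20,[32,0,0],0],
    [20,[32,1,0],0],
    [20,[32,0,0],0],
    [20,[30,1,0],0],
    [20,[12,0,0],0],
    [20,[0,0,0],0],
  ],
)

```text
time: 17.03
eef_pos: [0.5391, 0.2743, 0.3755]
ee_rot: [-0.0, 0.707, 0.707, 0.0]
ft_force: [1.3, -1.2, -2.0]
width: 0.371
```

>>> carry_out(
  moves=[
    [20,[0,0,0],0],
    [20,[0,0,0],0],
  ],
)

```text
time: 17.2
eef_pos: [0.5392, 0.271, 0.3755]
ee_rot: [0.0, 0.708, 0.706, -0.001]
ft_force: [0.8, 0.1, -1.8]
width: 0.373
```

>>> carry_out(
  moves=[
    [20,[1,0,20],0],
    [20,[0,0,25],0],
    [20,[0,0,25],0],
    [20,[0,0,20],0],
    [20,[0,0,10],0],
    [20,[0,0,4],0],
    [20,[0,0,2],0],
    [20,[0,0,1],0],
    [20,[0,0,1],0],
    [20,[0,0,1],0],
    [20,[0,0,0.5],0],
    [20,[0,0,0],0],
  ],
)

```text
time: 18.2
eef_pos: [0.5401, 0.2733, 0.2685]
ee_rot: [0.001, 0.708, 0.706, 0.002]
ft_force: [-1.9, -0.9, 5.6]
width: 0.372
```

>>> carry_out(
  moves=[
    [50,[0,0,0],0],
    [50,[0,0,0],0],
    [50,[0,0,0],0],
    [50,[0,0,0],0],
    [50,[0,0,-10],0],
    [50,[0,0,-30],0],
    [50,[0,0,-35],0],
    [50,[0,0,-35],0],
    [50,[0,0,0],0],
  ],
)

```text
time: 18.95
eef_pos: [0.5418, 0.2739, 0.3853]
ee_rot: [0.003, 0.708, 0.706, 0.007]
ft_force: [1.6, 1.3, 0.2]
width: 0.582
```

>>> carry_out(
  moves=[
    [50,[-20,2,0],0],
    [50,[-30,4,0],0],
    [50,[-30,4,0],0],
    [50,[-30,4,0],0],
    [50,[-30,4,0],0],
    [50,[-30,4,0],0],
    [50,[-30,4,0],0],
    [50,[-30,4,0],0],
    [50,[-30,4,0],0],
    [50,[-13,4,0],0],
    [50,[0,0,0],0],
    [50,[0,0,0],0],
  ],
)

```text
time: 19.95
eef_pos: [0.5766, -0.0006, 0.3765]
ee_rot: [-0.0, 0.709, 0.706, 0.0]
ft_force: [0.3, -0.0, -0.2]
width: 0.59
```

```bash

python3 cap.py yellow .055 .08; python3 cap.py green .118 .132 scene;python3 cap.py red .118 .132 scene; python3 cap.py blue .118 .132 scene; python3 -c "
from h import *
grab('scene','s4');grab('wrist','w4')"
```

```text
[ 0.5766 -0.0006  0.3765]
wrist yellow 572 c [ 5.793e-01 -3.000e-04] r 0.0115 z 0.0652
[5.764e-01 2.000e-04 3.764e-01]
scene green 154 c [0.54   0.2739] r 0.0171 z 0.1239
[0.5763 0.0006 0.3763]
scene red 154 c [0.4684 0.2811] r 0.0182 z 0.1242
[0.5763 0.0009 0.3763]
scene blue 142 c [0.3997 0.2859] r 0.0192 z 0.1239
```

View pics/s4.png

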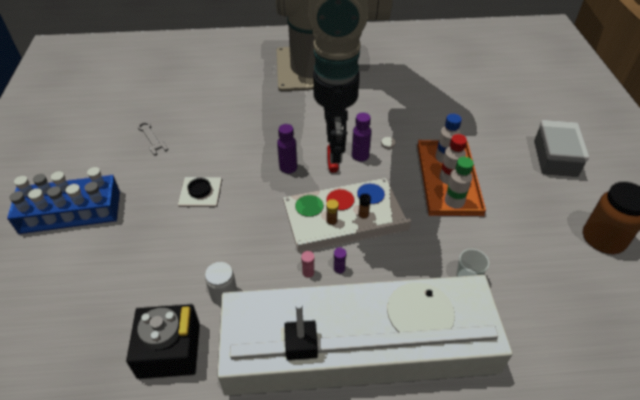

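View pics/w4.png

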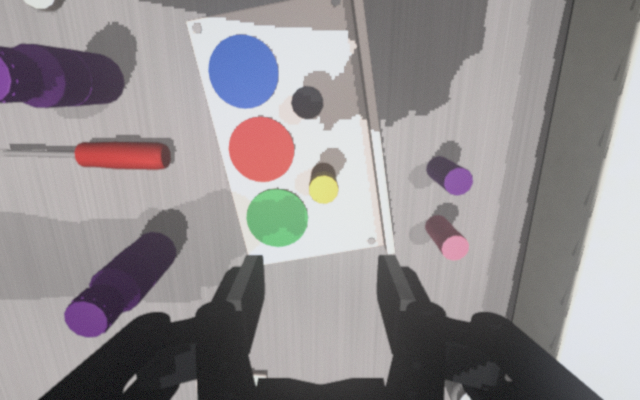

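```bash
cat > pads.py <<'E'
from m import *
for cam in ['wrist','scene','top']:
    f=grab(cam);W=world(f)
    hsv=cv2.cvtColor(f['pixels'],cv2.COLOR_RGB2HSV);H=hsv[...,0].astype(int)
    roi=(abs(W[...,2]-.013)<.006)&(W[...,0]>.45)&(W[...,0]<.6)&(abs(W[...,1]-.02)<.13)&(hsv[...,1]>100)
    for col,h in {'red':(H<6)|(H>172),'blue':(H>100)&(H<130),'green':(H>50)&(H<90)}.items():
        m=(h&roi).astype(np.uint8)
        cs=cv2.findContours(m,0,1)[0]
        if not cs: continue
        c=cv2.convexHull(max(cs,key=cv2.contourArea))
        P=np.array([ray(f,u,v,.013)[:2] for u,v in c[:,0]]).astype(np.float32)
        if len(P)<5: continue
        e=cv2.fitEllipse(P);print(cam,col,np.round(e[0],4),np.round(e[1],4))
E
python3 pads.py
```

```text
wrist red [0.5212 0.023 ] [0.0602 0.0606]
wrist blue [0.5089 0.0918] [0.0601 0.0604]
wrist green [ 0.5367 -0.0655] [0.0177 0.0387]
scene red [0.5207 0.0256] [0.0584 0.0601]
scene blue [0.5083 0.0944] [0.0566 0.0584]
scene green [ 0.5338 -0.0436] [0.0567 0.0576]
```

>>> carry_out(
  moves=[
    [50,[-1,3,15],0],
    [50,[0,0,30],0],
    [50,[0,0,30],0],
    [50,[0,0,30],0],
    [50,[0,0,30],0],
    [50,[0,0,15],0],
    [50,[0,0,10],0],
    [50,[0,0,5],0],
    [50,[0,0,0],0],
  ],
)

```text
time: 21.15
eef_pos: [0.5793, -0.0011, 0.2106]
ee_rot: [-0.0, 0.708, 0.706, -0.0]
ft_force: [-0.1, 0.1, 0.2]
width: 0.585
```

```bash

python3 cap.py yellow .055 .08; python3 -c "
from h import *
grab('wrist','w5')"
```

```text
[ 0.5793 -0.0011  0.2106]
wrist yellow 2446 c [ 0.579  -0.0007] r 0.0125 z 0.0651
```

View pics/w5.png

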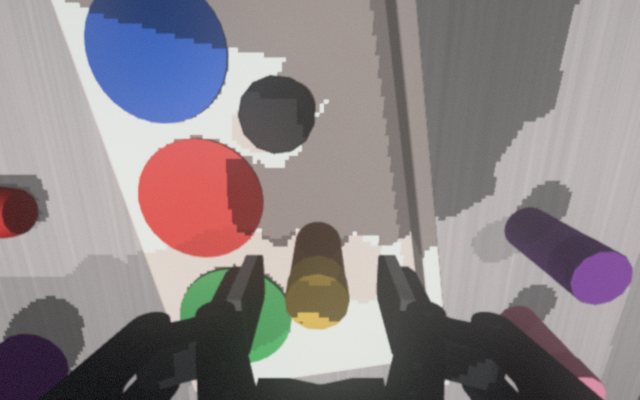

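The yellow cap at (318,295) is centred between the jaws, so I'll grip it and lift.

>>> carry_out(
  moves=[
    [12,[0,0,0],0],
    [12,[0,0,0],0],
    [12,[0,0,0],0],
    [12,[0,0,0],0],
    [12,[0,0,0],0],
    [12,[0,0,0],0],
    [12,[0,0,0],0],
  ],
  newtons=30,
)

```text
time: 21.83
eef_pos: [0.5802, -0.0014, 0.2126]
ee_rot: [0.001, 0.708, 0.706, 0.001]
ft_force: [-0.3, -0.3, 6.8]
width: 0.282
```

>>> carry_out(
  moves=[
    [12,[0,0,-5],0],
    [12,[0,0,-20],0],
    [12,[0,0,-30],0],
    [12,[0,0,-30],0],
    [12,[0,0,-30],0],
    [12,[0,0,-15],0],
    [12,[0,0,0],0],
  ],
)

```text
time: 22.42
eef_pos: [0.5811, -0.0014, 0.346]
ee_rot: [0.003, 0.708, 0.706, 0.003]
ft_force: [0.1, -0.2, -0.5]
width: 0.282
```

```bash
python3 - <<'E'
from m import *
for n in ['top','scene']:
    f=grab(n,'seat_'+n);W=world(f);px=f['pixels'].astype(int)
    near=(abs(W[...,0]-.467)<.055)&(abs(W[...,1]+.284)<.055)
    m=(near&(px.max(-1)<60)).astype(np.uint8)
    c=max(cv2.findContours(m,0,1)[0],key=cv2.contourArea);c=cv2.convexHull(c)
    P=np.array([ray(f,u,v,.024)[:2] for u,v in c[:,0]]).astype(np.float32)
    print(n,'cup',cv2.fitEllipse(P))
    w=(near&(px.min(-1)>130)&(W[...,2]>.005)|(m>0)).astype(np.uint8)
    c=max(cv2.findContours(w,0,1)[0],key=cv2.contourArea)
    P=np.array([ray(f,u,v,.008)[:2] for u,v in c[:,0]]).astype(np.float32)
    print(n,'base',cv2.minAreaRect(P))
E
```

```text
top cup ((0.46594858169555664, -0.2834104001522064), (0.05006806552410126, 0.05318598076701164), 17.126359939575195)
top base ((0.4663751423358917, -0.28670114278793335), (0.08378623425960541, 0.08314121514558792), 85.18914031982422)
scene cup ((0.47402751445770264, -0.2806791663169861), (0.0478053018450737, 0.0594305545091629), 108.3902587890625)
scene base ((0.46593910455703735, -0.28234708309173584), (0.08427374064922333, 0.08216678351163864), 85.51628112792969)
```

>>> carry_out(
  moves=[
    [12,[-20,-8,0],0],
    [12,[-30,-12,0],0],
    [12,[-30,-12,0],0],
    [12,[-30,-12,0],0],
    [12,[-30,-12,0],0],
    [12,[-30,-12,0],0],
    [12,[-30,-12,0],0],
    [12,[-30,-12,0],0],
    [12,[-30,-12,0],0],
    [12,[-23,-10,0],0],
    [12,[0,0,0],0],
    [12,[0,0,0],0],
  ],
)

```text
time: 23.52
eef_pos: [0.4634, -0.2844, 0.339]
ee_rot: [-0.002, 0.709, 0.705, -0.0]
ft_force: [0.1, 1.2, -0.6]
width: 0.284
```

>>> carry_out(
  moves=[
    [12,[0,0,0],0],
    [12,[0,0,0],0],
  ],
)

```text
time: 23.68
eef_pos: [0.4645, -0.2828, 0.3401]
ee_rot: [-0.001, 0.708, 0.706, 0.0]
ft_force: [0.3, -0.6, -0.4]
width: 0.28
```

```bash
python3 - <<'E'
from h import *
grab('scene','s6');f=grab('wrist','w6')
W=world(f);print(manip.state()['eef_pos'])
px=f['pixels'].astype(int)
m=((px.max(-1)<60)&(abs(W[...,0]-.467)<.06)&(abs(W[...,1]+.284)<.06)&(W[...,2]<.03)).astype(np.uint8)
c=cv2.convexHull(max(cv2.findContours(m,0,1)[0],key=cv2.contourArea))
P=np.array([ray(f,u,v,.024)[:2] for u,v in c[:,0]]).astype(np.float32);print(cv2.fitEllipse(P))
E
```

```text
[ 0.46485931 -0.28279065  0.34069531]Traceback (most recent call last):
  File "<stdin>", line 6, in <module>
ValueError: max() iterable argument is empty
```

View pics/w6.png

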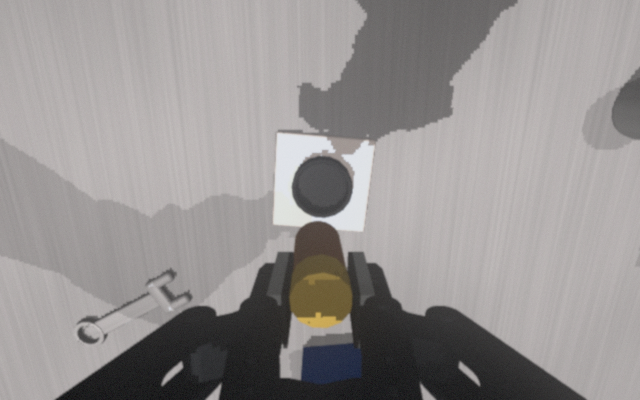

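```bash
python3 - <<'E'
from h import *
f=grab('wrist');px=f['pixels'].astype(int)
m=(px.max(-1)<85).astype(np.uint8);m[:130]=0;m[225:]=0;m[:,:280]=0;m[:,365:]=0
c=cv2.convexHull(max(cv2.findContours(m,0,1)[0],key=cv2.contourArea));print(cv2.boundingRect(c))
P=np.array([ray(f,u,v,.024)[:2] for u,v in c[:,0]]).astype(np.float32);print(cv2.fitEllipse(P),manip.state()['eef_pos'])
E
```

```text
(293, 157, 58, 59)
((0.4664469361305237, -0.28381606936454773), (0.048042602837085724, 0.051502250134944916), 174.56663513183594) [ 0.4649298  -0.28286888  0.34090503]
```

>>> carry_out(
  moves=[
    [12,[-1,1,15],0],
    [12,[0,0,30],0],
    [12,[0,0,30],0],
    [12,[0,0,25],0],
    [12,[0,0,14],0],
    [12,[0,0,6],0],
    [12,[0,0,3],0],
    [12,[0,0,1],0],
    [12,[0,0,0],0],
  ],
)

```text
time: 24.58
eef_pos: [0.4663, -0.2852, 0.2182]
ee_rot: [0.001, 0.708, 0.706, 0.0]
ft_force: [0.4, 0.3, -0.5]
width: 0.28
```

>>> carry_out(
  moves=[
    [12,[0,0,1],0],
    [12,[0,0,1],0],
    [12,[0,0,1],0],
    [12,[0,0,0.5],0],
    [12,[0,0,0],0],
    [12,[0,0,0],0],
  ],
)

```text
time: 25.08
eef_pos: [0.466, -0.2853, 0.2146]
ee_rot: [0.001, 0.708, 0.706, 0.0]
ft_force: [-0.6, 0.8, 6.0]
width: 0.281
```

>>> carry_out(
  moves=[
    [45,[0,0,0],0],
    [45,[0,0,0],0],
    [45,[0,0,0],0],
    [45,[0,0,0],0],
    [45,[0,0,-10],0],
    [45,[0,0,-30],0],
    [45,[0,0,-35],0],
    [45,[0,0,-35],0],
    [50,[0,0,-30],0],
    [50,[0,0,-20],0],
    [60,[0,0,0],0],
    [60,[0,0,0],0],
  ],
)

```text
time: 26.08
eef_pos: [0.4661, -0.2852, 0.376]
ee_rot: [0.002, 0.708, 0.706, 0.0]
ft_force: [0.1, 0.6, -0.6]
width: 0.702
```

```bash
python3 - <<'E'
from h import *
grab('scene','s7');grab('wrist','w7')
E
python3 cap.py yellow .055 .08 wrist scene; python3 pads.py
```

```text
[ 0.4652 -0.2846  0.373 ]
wrist yellow 654 c [ 0.4654 -0.2852] r 0.0122 z 0.0671
scene yellow 109 c [ 0.8251 -0.2702] r 0.0298 z 0.0702
scene red [0.5207 0.025 ] [0.0601 0.0603]
scene blue [0.5082 0.0944] [0.0569 0.0582]
scene green [ 0.5338 -0.0435] [0.0567 0.0577]
top red [0.5211 0.0224] [0.0611 0.0616]
top blue [0.5088 0.0913] [0.0597 0.0602]
top green [ 0.5335 -0.0465] [0.059  0.0608]
```

View pics/s7.png

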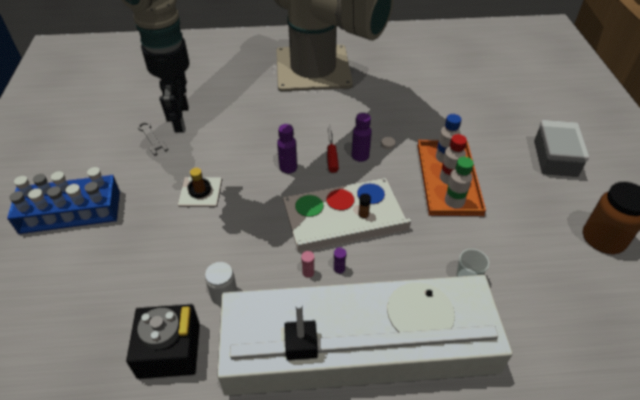

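View pics/w7.png

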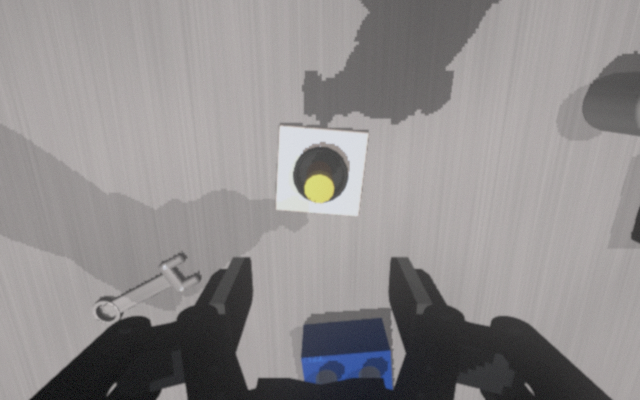

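The yellow vial stands in the seat cup at (196,182), with all three bottles still in the tray. Now I'll return the bottles, green first.

>>> carry_out(
  moves=[
    [60,[20,3,0],0],
    [60,[34,4,0],0],
    [60,[34,4,0],0],
    [60,[34,4,0],0],
    [60,[34,4,0],0],
    [60,[34,4,0],0],
    [60,[34,4,0],0],
    [60,[34,4,0],0],
    [60,[34,4,0],0],
    [60,[34,4,0],0],
  ],
  newtons=40,
)

```text
time: 27.27
eef_pos: [0.5053, 0.0426, 0.3732]
ee_rot: [-0.0, 0.708, 0.706, -0.0]
ft_force: [0.0, 0.8, -0.0]
width: 0.701
```

>>> carry_out(
  moves=[
    [60,[34,5,0],0],
    [60,[34,5,0],0],
    [60,[34,5,0],0],
    [60,[34,5,0],0],
    [60,[34,5,0],0],
    [60,[34,5,0],0],
    [60,[18,3,0],0],
    [60,[10,1,0],0],
    [60,[0,0,0],0],
    [60,[0,0,0],0],
    [60,[0,0,0],0],
  ],
)

```text
time: 28.18
eef_pos: [0.5401, 0.2717, 0.3733]
ee_rot: [-0.0, 0.709, 0.706, -0.001]
ft_force: [0.6, 0.2, 0.3]
width: 0.705
```

```bash
python3 cap.py green .118 .134 wrist; python3 cap.py red .118 .134 wrist;python3 cap.py blue .118 .134 wrist
```

```text
[0.5401 0.2717 0.3733]
wrist green 1240 c [0.539  0.2739] r 0.0152 z 0.1241
[0.5401 0.2715 0.3735]
wrist red 1984 c [0.4699 0.2792] r 0.0173 z 0.124
[0.5402 0.2715 0.3736]
wrist blue 1829 c [0.4007 0.2865] r 0.0165 z 0.1241
```

>>> carry_out(
  moves=[
    [50,[2,0,15],0],
    [50,[0,0,30],0],
    [50,[0,0,30],0],
    [50,[0,0,20],0],
    [50,[0,0,8],0],
    [50,[0,0,3],0],
    [20,[0,0,0],0],
    [20,[0,0,0],0],
    [20,[0,0,0],0],
    [20,[0,0,0],0],
    [20,[0,0,0],0],
    [20,[0,0,0],0],
  ],
)

```text
time: 29.33
eef_pos: [0.5407, 0.275, 0.2687]
ee_rot: [0.0, 0.708, 0.706, 0.001]
ft_force: [-0.1, -0.2, 0.9]
width: 0.373
```

>>> carry_out(
  moves=[
    [20,[0,0,0],0],
    [20,[0,0,-5],0],
    [20,[0,0,-20],0],
    [20,[0,0,-30],0],
    [20,[0,0,-30],0],
    [20,[0,0,-20],0],
  ],
)

```text
time: 29.83
eef_pos: [0.5406, 0.275, 0.3756]
ee_rot: [0.001, 0.708, 0.706, 0.001]
ft_force: [1.0, 0.4, -0.8]
width: 0.37
```

>>> carry_out(
  moves=[
    [20,[-20,-1,0],0],
    [20,[-32,0,0],0],
    [20,[-32,-1,0],0],
    [20,[-32,0,0],0],
    [20,[-32,-1,0],0],
    [20,[-32,0,0],0],
    [20,[-32,-1,0],0],
    [20,[-32,0,0],0],
    [20,[-32,-1,0],0],
    [20,[-30,-1,0],0],
    [20,[-13,0,0],0],
    [20,[0,0,0],0],
  ],
)

```text
time: 30.83
eef_pos: [0.5333, -0.0465, 0.3728]
ee_rot: [0.0, 0.71, 0.705, -0.0]
ft_force: [-0.1, -0.2, -1.8]
width: 0.373
```

>>> carry_out(
  moves=[
    [20,[0,0,0],0],
    [20,[0,0,0],0],
  ],
)

```text
time: 31.0
eef_pos: [0.5332, -0.0433, 0.3726]
ee_rot: [-0.0, 0.708, 0.706, 0.0]
ft_force: [-0.1, 0.7, -1.3]
width: 0.372
```

>>> carry_out(
  moves=[
    [20,[-1,0,20],0],
    [20,[0,0,25],0],
    [20,[0,0,25],0],
    [20,[0,0,12],0],
    [20,[0,0,6],0],
    [20,[0,0,3],0],
    [20,[0,0,1],0],
    [20,[0,0,1],0],
    [20,[0,0,0],0],
    [20,[0,0,0],0],
  ],
)

```text
time: 31.83
eef_pos: [0.5339, -0.0451, 0.2808]
ee_rot: [0.001, 0.708, 0.706, 0.001]
ft_force: [-0.1, 0.4, -1.7]
width: 0.374
```

>>> carry_out(
  moves=[
    [20,[0,0,1],0],
    [20,[0,0,1],0],
    [20,[0,0,1],0],
    [20,[0,0,1],0],
    [20,[0,0,0],0],
    [20,[0,0,0],0],
  ],
)

```text
time: 32.33
eef_pos: [0.5337, -0.0453, 0.2776]
ee_rot: [0.001, 0.708, 0.706, 0.0]
ft_force: [-4.1, 0.6, 8.8]
width: 0.374
```

>>> carry_out(
  moves=[
    [50,[0,0,0],0],
    [50,[0,0,0],0],
    [50,[0,0,0],0],
    [50,[0,0,0],0],
    [50,[0,0,-10],0],
    [50,[0,0,-30],0],
    [50,[0,0,-35],0],
    [50,[0,0,-25],0],
    [50,[0,0,0],0],
    [50,[0,0,0],0],
  ],
)

```text
time: 33.17
eef_pos: [0.5342, -0.0453, 0.3784]
ee_rot: [0.002, 0.708, 0.706, 0.001]
ft_force: [1.0, -0.2, 0.2]
width: 0.586
```

```bash
python3 cap.py green .126 .142 wrist scene; python3 -c "
from h import *
grab('wrist','w8')"
```

```text
[ 0.5342 -0.0453  0.3784]
wrist green 1524 c [ 0.5324 -0.046 ] r 0.0156 z 0.1332
scene green 156 c [ 0.5337 -0.0447] r 0.0165 z 0.1326
```

View pics/w8.png

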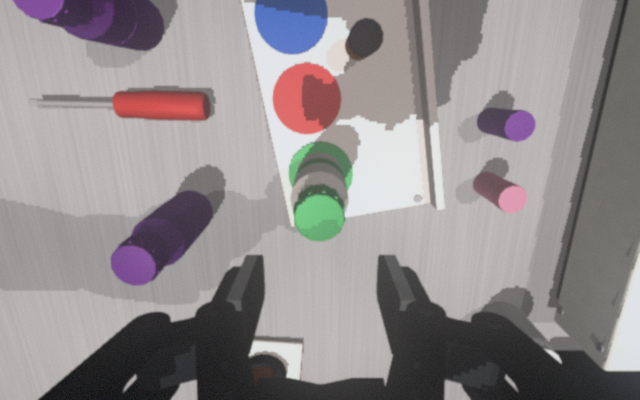

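>>> carry_out(
  moves=[
    [50,[20,-4,0],0],
    [50,[32,-6,0],0],
    [50,[32,-6,0],0],
    [50,[32,-6,0],0],
    [50,[32,-6,0],0],
    [50,[32,-6,0],0],
    [50,[32,-6,0],0],
    [50,[32,-6,0],0],
    [50,[32,-6,0],0],
    [50,[32,-6,0],0],
    [50,[17,-6,0],0],
    [50,[0,0,0],0],
  ],
)

```text
time: 34.32
eef_pos: [0.4687, 0.2826, 0.3738]
ee_rot: [-0.001, 0.707, 0.708, -0.001]
ft_force: [0.3, -0.5, -1.0]
width: 0.585
```

>>> carry_out(
  moves=[
    [50,[0,0,0],0],
    [50,[0,0,0],0],
  ],
)

```text
time: 34.48
eef_pos: [0.47, 0.2795, 0.3744]
ee_rot: [-0.0, 0.708, 0.706, -0.001]
ft_force: [-0.5, -0.0, 0.4]
width: 0.586
```

The green bottle is upright on its pad, with its cap at (319,215) in the wrist view. Next is red.

>>> carry_out(
  moves=[
    [50,[0,0,15],0],
    [50,[0,0,30],0],
    [50,[0,0,30],0],
    [50,[0,0,20],0],
    [50,[0,0,8],0],
    [50,[0,0,3],0],
    [20,[0,0,0],0],
    [20,[0,0,0],0],
    [20,[0,0,0],0],
    [20,[0,0,0],0],
    [20,[0,0,0],0],
    [20,[0,0,0],0],
  ],
)

```text
time: 35.48
eef_pos: [0.4705, 0.2802, 0.2704]
ee_rot: [0.0, 0.708, 0.706, 0.001]
ft_force: [-0.3, -0.1, -0.6]
width: 0.371
```

>>> carry_out(
  moves=[
    [20,[0,0,0],0],
    [20,[0,0,-5],0],
    [20,[0,0,-20],0],
    [20,[0,0,-30],0],
    [20,[0,0,-30],0],
    [20,[0,0,-20],0],
  ],
)

```text
time: 35.98
eef_pos: [0.4707, 0.2803, 0.3778]
ee_rot: [0.001, 0.708, 0.706, 0.001]
ft_force: [0.9, 0.3, 0.1]
width: 0.372
```

>>> carry_out(
  moves=[
    [20,[-20,4,0],0],
    [20,[-30,6,0],0],
    [20,[-30,6,0],0],
    [20,[-30,6,0],0],
    [20,[-30,6,0],0],
    [20,[-30,6,0],0],
    [20,[-30,6,0],0],
    [20,[-30,6,0],0],
    [20,[-20,4,0],0],
    [20,[-6,1,0],0],
    [20,[0,0,0],0],
    [20,[0,0,0],0],
  ],
)

```text
time: 36.98
eef_pos: [0.5203, 0.0242, 0.3748]
ee_rot: [-0.0, 0.708, 0.706, 0.0]
ft_force: [-0.5, 0.9, -1.1]
width: 0.37
```

>>> carry_out(
  moves=[
    [20,[0,0,0],0],
    [20,[0,0,0],0],
  ],
)

```text
time: 37.15
eef_pos: [0.5202, 0.025, 0.3747]
ee_rot: [-0.0, 0.708, 0.707, 0.0]
ft_force: [0.7, 0.0, -1.3]
width: 0.373
```

>>> carry_out(
  moves=[
    [20,[-1,0,20],0],
    [20,[0,0,25],0],
    [20,[0,0,25],0],
    [20,[0,0,12],0],
    [20,[0,0,6],0],
    [20,[0,0,3],0],
    [20,[0,0,1],0],
    [20,[0,0,1],0],
    [20,[0,0,1],0],
    [20,[0,0,1],0],
    [20,[0,0,0],0],
    [20,[0,0,0],0],
  ],
)

```text
time: 38.15
eef_pos: [0.5207, 0.0229, 0.2802]
ee_rot: [0.0, 0.708, 0.706, 0.0]
ft_force: [0.0, -0.0, -1.4]
width: 0.374
```

>>> carry_out(
  moves=[
    [20,[0,0,1],0],
    [20,[0,0,1],0],
    [20,[0,0,0.5],0],
    [20,[0,0,0],0],
    [20,[0,0,0],0],
  ],
)

```text
time: 38.57
eef_pos: [0.5209, 0.0228, 0.2793]
ee_rot: [0.001, 0.708, 0.706, 0.0]
ft_force: [-3.4, 0.1, 11.0]
width: 0.375
```

>>> carry_out(
  moves=[
    [50,[0,0,0],0],
    [50,[0,0,0],0],
    [50,[0,0,0],0],
    [50,[0,0,0],0],
    [50,[0,0,-10],0],
    [50,[0,0,-30],0],
    [50,[0,0,-35],0],
    [50,[0,0,-23],0],
    [50,[0,0,0],0],
    [50,[0,0,0],0],
  ],
)

```text
time: 39.4
eef_pos: [0.5214, 0.0229, 0.3777]
ee_rot: [0.002, 0.708, 0.706, 0.002]
ft_force: [-0.3, 0.6, -0.5]
width: 0.586
```

>>> carry_out(
  moves=[
    [50,[20,-10,0],0],
    [50,[30,-14,0],0],
    [50,[30,-14,0],0],
    [50,[30,-14,0],0],
    [50,[30,-14,0],0],
    [50,[30,-14,0],0],
    [50,[30,-14,0],0],
    [50,[30,-14,0],0],
    [50,[23,-9,0],0],
    [50,[10,-4,0],0],
    [50,[0,0,0],0],
    [50,[0,0,0],0],
  ],
)

```text
time: 40.4
eef_pos: [0.3999, 0.2861, 0.3742]
ee_rot: [0.0, 0.708, 0.706, -0.001]
ft_force: [0.5, -1.3, -0.9]
width: 0.585
```

>>> carry_out(
  moves=[
    [50,[0,0,0],0],
    [50,[0,0,0],0],
  ],
)

```text
time: 40.57
eef_pos: [0.4007, 0.2853, 0.3749]
ee_rot: [0.0, 0.709, 0.705, -0.0]
ft_force: [-0.5, -0.0, 0.9]
width: 0.584
```

```bash
python3 cap.py blue .118 .134 wrist; python3 cap.py red .126 .142 top scene;python3 cap.py green .126 .142 top; python3 -c "
from h import *
grab('scene','s9')"
```

```text
[0.4007 0.2853 0.3749]
wrist blue 1641 c [0.3994 0.2861] r 0.0163 z 0.1241
[0.4008 0.2853 0.375 ]
top red 269 c [0.519 0.021] r 0.0175 z 0.1334
scene red 172 c [0.5203 0.0247] r 0.0173 z 0.1327
[0.4008 0.2855 0.3752]
top green 259 c [ 0.5313 -0.047 ] r 0.0166 z 0.1334
```

View pics/s9.png

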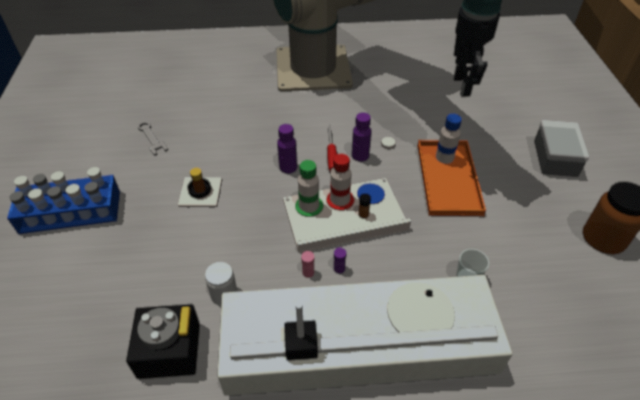

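Red (340,180) and green (308,187) are both upright on their pads. Blue is the last one.

>>> carry_out(
  moves=[
    [50,[1,0,15],0],
    [50,[0,0,30],0],
    [50,[0,0,30],0],
    [50,[0,0,20],0],
    [50,[0,0,8],0],
    [50,[0,0,4],0],
    [20,[0,0,0],0],
    [20,[0,0,0],0],
    [20,[0,0,0],0],
    [20,[0,0,0],0],
    [20,[0,0,0],0],
    [20,[0,0,0],0],
  ],
)

```text
time: 41.82
eef_pos: [0.4006, 0.2874, 0.2689]
ee_rot: [0.0, 0.708, 0.706, 0.001]
ft_force: [-0.4, -0.5, 0.6]
width: 0.37
```

>>> carry_out(
  moves=[
    [20,[0,0,0],0],
    [20,[0,0,-5],0],
    [20,[0,0,-20],0],
    [20,[0,0,-30],0],
    [20,[0,0,-30],0],
    [20,[0,0,-20],0],
  ],
)

```text
time: 42.32
eef_pos: [0.4007, 0.2875, 0.3761]
ee_rot: [0.0, 0.708, 0.706, 0.001]
ft_force: [0.4, 0.4, -1.0]
width: 0.374
```

>>> carry_out(
  moves=[
    [20,[-14,8,0],0],
    [20,[-24,14,0],0],
    [20,[-24,14,0],0],
    [20,[-24,14,0],0],
    [20,[-24,14,0],0],
    [20,[-24,14,0],0],
    [20,[-24,14,0],0],
    [20,[-20,10,0],0],
    [20,[-12,5,0],0],
    [20,[-4,1,0],0],
    [20,[0,0,0],0],
    [20,[0,0,0],0],
  ],
)

```text
time: 43.32
eef_pos: [0.5072, 0.0934, 0.3731]
ee_rot: [-0.001, 0.708, 0.706, -0.0]
ft_force: [0.9, 0.4, -1.2]
width: 0.372
```

>>> carry_out(
  moves=[
    [20,[0,0,0],0],
    [20,[0,0,0],0],
  ],
)

```text
time: 43.48
eef_pos: [0.5072, 0.0939, 0.3732]
ee_rot: [-0.0, 0.708, 0.707, -0.0]
ft_force: [-0.2, -0.5, -0.9]
width: 0.37
```

>>> carry_out(
  moves=[
    [20,[0,1,20],0],
    [20,[0,0,25],0],
    [20,[0,0,25],0],
    [20,[0,0,12],0],
    [20,[0,0,6],0],
    [20,[0,0,3],0],
    [20,[0,0,1],0],
    [20,[0,0,1],0],
    [20,[0,0,1],0],
    [20,[0,0,1],0],
    [20,[0,0,0],0],
    [20,[0,0,0],0],
  ],
)

```text
time: 44.48
eef_pos: [0.5089, 0.0929, 0.2786]
ee_rot: [0.0, 0.708, 0.706, 0.0]
ft_force: [0.4, -0.1, -1.6]
width: 0.375
```

>>> carry_out(
  moves=[
    [20,[0,0,1],0],
    [20,[0,0,0.5],0],
    [20,[0,0,0.5],0],
    [20,[0,0,0],0],
    [20,[0,0,0],0],
  ],
)

```text
time: 44.9
eef_pos: [0.5091, 0.0929, 0.2779]
ee_rot: [0.0, 0.708, 0.706, 0.0]
ft_force: [-2.0, -0.5, 6.9]
width: 0.373
```

Contact, so I'll release, rise and back away toward the tray side for a clear view.

>>> carry_out(
  moves=[
    [50,[0,0,0],0],
    [50,[0,0,0],0],
    [50,[0,0,0],0],
    [50,[0,0,0],0],
    [50,[0,0,-10],0],
    [50,[0,0,-30],0],
    [50,[0,0,-35],0],
    [50,[0,0,-30],0],
    [50,[0,0,-20],0],
    [50,[0,0,0],0],
  ],
)

```text
time: 45.73
eef_pos: [0.5106, 0.0931, 0.4075]
ee_rot: [0.004, 0.708, 0.706, 0.004]
ft_force: [0.2, 0.5, 0.6]
width: 0.588
```

>>> carry_out(
  moves=[
    [50,[20,-8,0],0],
    [50,[30,-12,0],0],
    [50,[30,-12,0],0],
    [50,[30,-12,0],0],
    [50,[30,-12,0],0],
    [50,[30,-12,0],0],
    [50,[30,-12,0],0],
    [50,[20,-5,0],0],
    [50,[0,0,0],0],
    [50,[0,0,0],0],
    [50,[0,0,0],0],
    [50,[0,0,0],0],
  ],
)

```text
time: 46.73
eef_pos: [0.4246, 0.3124, 0.401]
ee_rot: [0.0, 0.709, 0.706, -0.0]
ft_force: [0.4, 0.1, -0.2]
width: 0.589
```

```bash
for c in red green blue; do python3 cap.py $c .126 .142 top scene; done; python3 pads.py; python3 -c "
from h import *
grab('scene','s10');grab('top','t10')"
```

```text
[0.4246 0.3124 0.401 ]
top red 272 c [0.519  0.0214] r 0.0171 z 0.1335
scene red 167 c [0.5209 0.0231] r 0.0172 z 0.1327
[0.4248 0.3123 0.4011]
top green 258 c [ 0.5313 -0.047 ] r 0.0166 z 0.1335
scene green 161 c [ 0.5337 -0.0449] r 0.0163 z 0.1324
[0.4247 0.3124 0.4012]
top blue 255 c [0.5076 0.09  ] r 0.0165 z 0.1335
scene blue 159 c [0.5095 0.0927] r 0.0168 z 0.1328
wrist blue [0.4929 0.0957] [0.0265 0.0491]
scene red [0.522 0.025] [0.0585 0.06  ]
scene blue [0.5168 0.1058] [0.028  0.0451]
scene green [ 0.535  -0.0437] [0.0544 0.0566]
top red [0.5204 0.0222] [0.0599 0.0609]
top blue [0.5083 0.0906] [0.0571 0.0599]
top green [ 0.5331 -0.0464] [0.0592 0.0598]
```

View pics/s10.png

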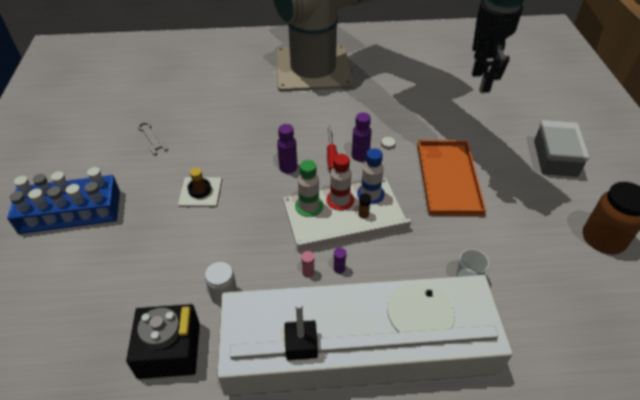

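View pics/t10.png

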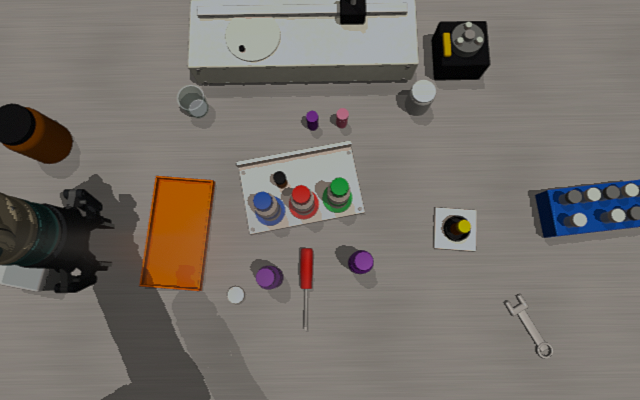

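Both views show the three bottles upright on their own pads, all within about 2 mm of centre. In the top view the yellow vial stands in the cup at (460,228), the black vial has not moved at (280,180), and the gripper is clear.

```bash
python3 -c "
from h import *
print(manip.finish_job())"
```

```text
the job is handed in; nothing more can be done
None
```

The job is done and handed in at about 47 s of the 144 s limit. I moved all three bottles into the tray, stood the yellow-capped vial in the seat cup while they were there, then put each bottle back on its own pad and backed the open gripper away.

- **Bottles:** in the last pictures all three were upright. Their caps were at the right height and, compared with the pads in the same camera, within about 2 mm of the pad centres.
- **Vials:** the yellow vial stood upright within about 2 mm of the cup's axis. The black vial had not moved.
- **Other objects:** the purple and pink look-alikes were where they started, and nothing was tipped over. The largest force in the readings, taken at the end of each move, was about 11 N, when setting a bottle down.

**Disagreements:** the top and scene cameras differed by 2–4 mm in y, so I averaged them with the wrist view. Some late pad fits were partly hidden by a bottle (blue pad, scene and wrist views), so I ignored them. One yellow-cap reading from the scene camera had picked up another object, so I discarded it.

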